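# Clamp the filter cap onto the bench extractor

### The job

The white filter cap has been set down roughly on the extractor's flanged port. Swing the hinged half of the clamp ring shut around the two flanges by its black grip so that it pushes the cap square onto the port, then swing the hook latch over the keeper pin by its own black grip and draw it up snug by feel, about 11 N at the grip: too slack leaks, and a heave of 18 N or more cracks the cap. Leave the clamp latched and let go, without lifting or tipping the cap or knocking over or shoving the things around it.

Things in the scene. Friction and masses are not known exactly. Their poses are not given: they have to be found in the camera images.
- port (a point): centre of the joint face on the port, an 80 mm steel flange on a short upright pipe on a grey housing (240 x 280 mm, 50 mm tall); 90 mm above the table. x axis: from the swinging to the fixed half of the clamp ring; y: towards the clamp's hinge, 52 mm off; z up. Both half rings are aluminium, 46 mm outer radius, 78 to 102 mm above the table, with lips over the flanges
- cap_center (a point): centre of the flange (80 mm across, 6 mm thick) of the white plastic cap, 3 mm above the joint face. The cap is loose, about 0.35 kg, its ribbed body 58 mm across, its top 139 mm above the table. It starts 5 to 8 mm off centre to the port's -x side; home is within 3 mm of the port's axis. The same cap beside the housing is only a spare
- jaw_grip (a point): black upright round grip, turning freely on its spindle, on the swinging half ring, 14 mm thick, free from 102 to 155 mm above the table; the point is on its axis, 137 mm above the table, 79 mm from the hinge axis. It moves on a level arc about point jaw_hinge; the stiff hinge takes about 1.3 N here
- jaw_hinge (a point): the vertical hinge axis of the swinging half ring, at the height of its grip
- jaw (a joint): angle of the swinging half ring: 0 when the halves form a full ring, grows as it opens (clockwise from above), to 1.5; starts 0.8 to 1.3. It stays where it is left. It meets the cap near 0.1 to 0.2, slides it home with a few newtons and stops firmly on it at -0.02 to 0.02; 6 to 8 N at the grip seats it. The latch draws it the last bit
- latch_grip (a point): black upright round grip, turning freely on its spindle, at the end of the latch arm, 14 mm thick, free from 118 to 155 mm above the table; the point is on its axis, 137 mm above the table, 86 mm from the pivot. It moves on a level arc about point latch_pivot. 10 to 13 N here along the arc, read at rest, is the right tightness, under 8 N too slack, 18 N too much
- latch_pivot (a point): the upright pivot axis of the latch on the fixed half's lug, at the height of the latch grip; 18 mm along x and -80 mm along y of the port. The upright 8 mm keeper pin on the swinging half's lug, 36 mm off, is screw-adjusted by up to 4 mm either way, so the latch angle at which it is tight differs and must be felt
- latch (a joint): angle of the steel hook latch, grows as it opens (anticlockwise from above); starts 1.5 to 2.0, away from the ring. It swings easily (1.2 N at the grip) to about 1.0, where its cam passes behind the keeper pin if the ring is shut; then the pull rises gradually over 0.2 to 0.5 rad, reaching 11 N somewhere from 0.8 to 0. The cam is self-locking and stays where left
- spare: white spare filter cap like the one on the port, standing on the table on the hinge side of the housing; to be left alone (origin at its underside)
- pigment_a: small amber bottle, 28 mm across, 55 mm tall, on the housing beyond the port; to be left alone (origin at its underside)
- ink_cup: white cup, 40 mm across, 30 mm tall, on the housing beyond the port; to be left alone (origin at its underside)
- pigment_b: small black bottle, 30 mm across, 60 mm tall, on the table on the latch side of the housing; to be left alone (origin at its underside)
- wipes: white canister with a yellow lid, 90 mm across, 150 mm tall, far left; to be left alone (origin at its underside)
- rinse: clear bottle, 48 mm across, 140 mm tall, far right; to be left alone (origin at its underside)
- tape: roll of blue tape, 76 mm across, 25 mm tall, near left; to be left alone (origin at its underside)
Things that resemble listed ones, but are neither listed nor needed, are in the scene too. Leave any pink look-alike of the part that bears cap_center alone.

How it is judged:
By the outcome, as a careful person would: the job done as asked, in the order asked, and still so for the second after the job is handed in, with the robot touching nothing.
It also fails if it takes over 67 s, if anything falls off the work surface, if the arm or the gripper's body presses on something with over 40 N, if the wrist force passes 120 N, or if a joint passes its speed limit or range.

### The arm

A 7-joint arm with a two-finger parallel gripper is mounted at the origin on the work surface. World frame = base frame: x ahead of the robot, y to its left, z up, the work surface at z = 0. Lengths are in m, angles in rad, forces in N, time in s.
With the tool pointing down it reaches from about 0.35 to 0.9 m from the base axis. Payload 8.1 kg.
Tool frame: the origin (TCP) lies on the centre line of the jaws, within the pads' length; the fingertips stand 19 mm ahead of it and the grasp point (between the pads) is the TCP (arm.tip_reach is the distance from the TCP to the fingertips, in m); z points along the fingers, y is the line along which they close (so a half turn about z gives the same grasp; the last joint's range is limited). The gripper opens to 92 mm and grips with 3 to 60 N. Pads are 19 mm wide; open, the fingers measure 130 mm over their backs; the gripper's body (75 mm by 190 mm) begins 47 mm behind the grasp point.
Start: joints at [1.174, 0.434, 0.025, 1.573, -0.012, 1.134, -0.075], TCP at [0.181, -0.598, 0.246] pointing down, gripper open.
Joint ranges: [-2.62, 2.62], [-0.44, 2.09], [-1.27, 1.32], [0.08, 2.57], [-1.32, 4.46], [0.12, 2], [-2.74, 2.74]. Speed limits (rad/s): [2.22, 2.22, 3.01, 3.01, 3.14, 3.14, 3.14].

### API

Orientations are given as a rotation vector (axis times angle).
In Python, from cell import arm gives the robot as it stands.
- The arm moves only by the tool arm_command, never from a script. Its argument "targets" is a list that holds one entry, the list of rows, each a list of 6 numbers: the shift along the tool's x, y, z in m, then the turn, a rotation vector about the tool's x, y, z in rad. A call has 1 to 10 rows; each row shifts and turns the commanded pose from where the row before left it, along the tool's axes as they then stand; what a row does not reach is not made up. A row lasts 1/8 s, in which the tool goes at most 62.5 mm and 10.7 degrees, less where a joint would pass 70% of its speed; a pose out of reach is approached as far as the arm can. A call with a gripper value outside its range is refused whole. "jaw" is the finger opening in m, from 0 to 0.0918, set as the call begins (left out, the last holds). The fingers move at their own pace and stop on an object; "newtons" is the grip in N (left out, the last holds). Time passes only in rows, so rows that do not move let the fingers close. It gives the time, the measured TCP pose, the force, the opening and the grip force at its end, in the units of the state.
- arm.observe(): the state, without advancing time (a new reading comes with each control period).
- arm.get_image(name): name is "scene" or "top" or "wrist"; returns a dict with "pixels" (480x640x3 uint8, red, green, blue), "z_map" (480x640 float32, m along the optical axis (not along the pixel's ray), 0 where there is no reading), "fx", "fy", "cx", "cy" (pixels), "xyz" and "rotation" of the camera in the world; the wrist camera has in their place "T_tool_cam" (4x4, takes a point from camera to tool coordinates, whose origin is the TCP and whose axes are the flange's). Camera axes: x right, y down, z forward; pixel columns grow to the right and rows downward; lengths in m; the calibration is good to about 2 mm. A picture is of the moment at which its call begins: read the wrist's pose just before it.
- arm.sign_off(): hands the job in; it is judged then, once.
The state is a dict: "clock": time; "joints": joint angles; "dq": joint speeds; "joint_efforts": joint torques, N m; "position": TCP position; "ee_rot": TCP orientation; "force": force on the tool from outside, world axes, zero at the start; "ft_torque": the same for the moment, N m; "width": opening from 0.0 (shut) to 1.0 (fully open); "gripper_force": force on a finger pad.
Only numpy, scipy, OpenCV 4.12 (cv2) and the standard library are available. Lean on these libraries where they do the work, as an engineer would, in place of code of your own. Each camera call takes 0.05 s, during which the arm holds its last target. There are 200 camera calls.

## Working session

There is one attempt and no reset: what is moved stays moved. The work goes in short steps, Python scripts to look and compute and a tool call to move; the robot and the scene stay as the last step left them, time stands still between calls to the robot, and variables do not carry over. Pictures are saved under pics/ and viewed, at most 10 in all, crops included, and the job is handed in when it is done.

Besides the shell and the picture viewer there is one more tool, called after "Request:" as a command line: name --argument value ..., lists and objects as JSON in quotes. arm_command: Moves the arm, as the interface text tells. Its arguments: {"type":"object","properties":{"targets":{"type":"array","items":{"type":"array","items":{"type":"array","items":{"type":"number"}}}},"jaw":{"type":"number"},"newtons":{"type":"number"}},"required":["targets"]}

```bash
mkdir -p pics; ls
cat > h.py <<'E'
import numpy as np,cv2
from cell import arm
from scipy.spatial.transform import Rotation as R
def snap(n,f=None):
    s=arm.observe(); im=arm.get_image(n)
    if 'T_tool_cam' in im:
        T=np.eye(4);T[:3,:3]=R.from_rotvec(s['ee_rot']).as_matrix();T[:3,3]=s['position'];T=T@np.array(im['T_tool_cam'])
    else:
        T=np.eye(4);r=np.array(im['rotation']);T[:3,:3]=r if r.shape==(3,3) else R.from_rotvec(r).as_matrix();T[:3,3]=im['xyz']
    im['T']=T
    if f: cv2.imwrite('pics/'+f,im['pixels'][:,:,::-1])
    return im
def cloud(im):
    v,u=np.mgrid[:480,:640];z=im['z_map']
    p=np.stack([(u-im['cx'])/im['fx']*z,(v-im['cy'])/im['fy']*z,z],-1)
    return p@im['T'][:3,:3].T+im['T'][:3,3]
def ray(im,u,v,h):
    d=im['T'][:3,:3]@[(u-im['cx'])/im['fx'],(v-im['cy'])/im['fy'],1];o=im['T'][:3,3]
    return o+d*(h-o[2])/d[2]
E
python3 - <<'E'
from h import *
s=arm.observe();print(s)
for n in('top','scene'):
    im=snap(n,n+'.png');print(im['T'],im['fx'],im['cx'],im['cy'])
    np.savez(n+'.npz',**{k:im[k] for k in('pixels','z_map','fx','fy','cx','cy','T')})
E
```

```text
pics
{'clock': 0.0, 'joints': array([ 1.17443282,  0.43522006,  0.02496696,  1.57409173, -0.01160946,
        1.13399274, -0.07508487]), 'dq': array([-0.00015174, -0.00106054,  0.002735  , -0.00161701,  0.00093908,
       -0.00027261,  0.00150862]), 'joint_efforts': array([ 4.18532190e-04, -6.67857385e+01,  9.84610990e-01, -3.14459467e+01,
       -6.08460652e-02,  4.32016351e-02,  2.20818333e-04]), 'position': array([ 0.18078838, -0.59778135,  0.24494877]), 'ee_rot': array([-3.10626809e+00, -4.59479385e-01,  5.62502821e-04]), 'force': array([-0.50111471,  0.25667127,  0.7310161 ]), 'ft_torque': array([-0.0130689 , -0.06031916, -0.02282514]), 'gripper_force': 0.0, 'width': 1.0042410606725969}
[[-0.01536769 -0.98463077  0.17397151  0.26842227]
 [-0.99987998  0.01479096 -0.00461119  0.00624925]
 [ 0.00196711 -0.17402149 -0.98473989  1.45614514]
 [ 0.          0.          0.          1.        ]] 618.8128695861161 317.2386949860914 235.42016173913746
[[ 0.61413088  0.53657238 -0.57873426  1.16369398]
 [ 0.7892016  -0.41942174  0.44860476 -0.4894317 ]
 [-0.00202481 -0.73224004 -0.68104362  0.85546493]
 [ 0.          0.          0.          1.        ]] 444.24283991929985 322.2563118946 244.9567668285221
```

View pics/top.png

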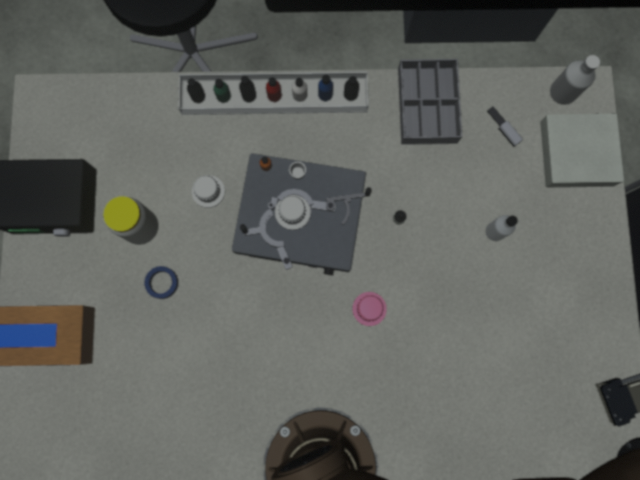

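View pics/scene.png

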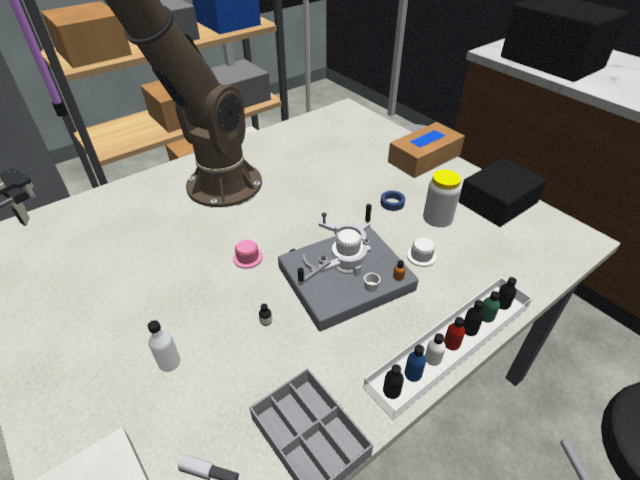

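Top view: cap at about (292,208), jaw grip (244,229), hinge (271,205), latch pivot (330,205), latch grip (368,191). Spare cap (207,190), black bottle (400,216), and the pink look-alike (370,308).

```bash
cat > m.py <<'E'
from h import *
for n,boxes in (('top',{'jaw':(236,220,254,238),'latch':(360,182,376,200)}),('scene',{'jaw':(360,200,376,226),'latch':(294,262,308,286)})):
    im=dict(np.load(n+'.npz'));P=cloud(im);g=im['pixels'].max(-1)
    for k,(a,b,c,d) in boxes.items():
        m=np.zeros((480,640),bool);m[b:d,a:c]=True
        m&=(g<45)
        vv,uu=np.nonzero(m);q=P[m]
        print(n,k,m.sum(),uu.mean(),vv.mean(),uu.min(),uu.max(),vv.min(),vv.max(),'med',np.median(q,0).round(4),'zr',q[:,2].min().round(3),q[:,2].max().round(3))
        t=q[q[:,2]>.147]; print('  top',len(t),t.mean(0).round(4) if len(t) else '')
        print('  ray137',ray(im,uu.mean(),vv.mean(),.137).round(4))
    m=(P[...,2]>.132)&(P[...,2]<.146)&(im['pixels'].min(-1)>110)&(np.linalg.norm(P[...,:2]-[.46,.05],axis=-1)<.1)
    print(n,'captop',m.sum(),P[m].mean(0).round(4))
    m=(P[...,2]>.135)&(P[...,2]<.17)&(np.linalg.norm(P[...,:2]-[.46,.05],axis=-1)<.2)&(g<60);print('dark high',m.sum())
    cv2.imwrite(f'pics/c_{n}.png',cv2.resize(im['pixels'][140:285,180:420,::-1] if n=='top' else im['pixels'][190:330,260:450,::-1],None,fx=3.3,fy=3.3,interpolation=cv2.INTER_CUBIC))
im=dict(np.load('top.npz'))
for k,(u,v,h) in dict(hinge=(271,205,.102),pivot=(330,205,.11),h1=(250,155,.05),h2=(366,170,.05),h3=(351,271,.05),h4=(233,251,.05)).items(): print(k,ray(im,u,v,h).round(4))
E
python3 m.py
```

```text
top jaw 33 243.4848484848485 228.6060606060606 241 246 225 232 med [0.5153 0.1587 0.153 ] zr 0.127 1.456
  top 24 [0.5073 0.1526 0.2082]
  ray137 [0.5189 0.1598 0.137 ]
top latch 21 367.57142857142856 191.57142857142858 366 369 189 194 med [ 0.5932 -0.1108  0.1535] zr 0.133 0.158
  top 16 [ 0.5944 -0.1108  0.1546]
  ray137 [ 0.5974 -0.1118  0.137 ]
top captop 172 [0.5499 0.0558 0.1375]
dark high 42
scene jaw 54 367.6296296296296 213.09259259259258 366 370 206 220 med [0.5251 0.1552 0.1286] zr 0.106 0.855
  top 7 [0.6163 0.0636 0.2534]
  ray137 [0.5301 0.1497 0.137 ]
scene latch 51 300.15686274509807 274.6666666666667 298 302 268 280 med [ 0.6024 -0.1166  0.1415] zr 0.123 0.155
  top 16 [ 0.6015 -0.1155  0.1517]
  ray137 [ 0.5993 -0.1141  0.137 ]
scene captop 80 [0.5502 0.0522 0.137 ]
dark high 25
hinge [0.5784 0.1025 0.102 ]
pivot [ 0.5746 -0.0295  0.11  ]
h1 [0.712  0.1555 0.05  ]
h2 [ 0.6713 -0.1174  0.05  ]
h3 [ 0.4331 -0.0762  0.05  ]
h4 [0.4834 0.1937 0.05  ]
```

View pics/c_top.png

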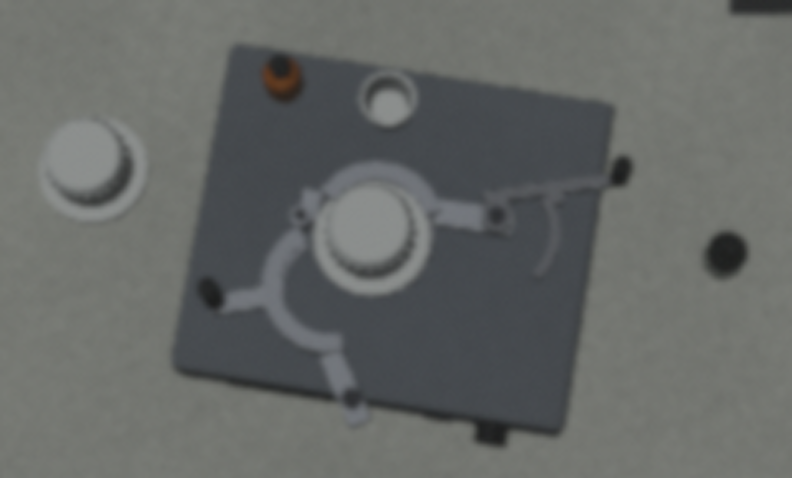

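Crop: hinge at (300,215), latch pivot at (497,214), jaw grip (210,294) and latch grip (621,170). Hinge to pivot and both grip radii match the given geometry. I'll approach above the jaw grip.

Request:
arm_command --targets '[[[0.0395, -0.0272, 0, 0, 0, 0], [0.0395, -0.0272, 0, 0, 0, 0], [0.0395, -0.0272, 0, 0, 0, 0], [0.0395, -0.0272, 0, 0, 0, 0], [0.0395, -0.0272, 0, 0, 0, 0], [0.0395, -0.0272, 0, 0, 0, 0], [0.0395, -0.0272, 0, 0, 0, 0], [0.0395, -0.0272, 0, 0, 0, 0]]]' --jaw 0.05

```text
clock: 1.1
position: [0.421, -0.2971, 0.2456]
ee_rot: [-3.108, -0.459, 0.0]
force: [-0.4, 0.6, -0.3]
width: 0.544
gripper_force: 0.0
```

Request:
arm_command --targets '[[[0.0215, -0.0394, 0, 0, 0, 0], [0.0215, -0.0394, 0, 0, 0, 0], [0.0215, -0.0394, 0, 0, 0, 0], [0.0215, -0.0394, 0, 0, 0, 0], [0.0215, -0.0394, 0, 0, 0, 0], [0.0215, -0.0394, 0, 0, 0, 0], [0.0215, -0.0394, 0, 0, 0, 0], [0.0215, -0.0394, 0, 0, 0, 0], [0.0215, -0.0394, 0, 0, 0, 0], [0.0215, -0.0394, 0, 0, 0, 0]]]'

```text
clock: 2.35
position: [0.5121, 0.1421, 0.2454]
ee_rot: [3.108, 0.459, -0.001]
force: [0.8, -0.7, 0.1]
width: 0.548
gripper_force: 0.0
```

Request:
arm_command --targets '[[[0, 0, 0, 0, 0, 0], [0, 0, 0, 0, 0, 0], [0, 0, 0, 0, 0, 0]]]'

```text
clock: 2.72
position: [0.5121, 0.1394, 0.2455]
ee_rot: [3.107, 0.457, -0.001]
force: [-0.6, 0.2, -0.4]
width: 0.549
gripper_force: 0.0
```

Run:
```python
from h import *
im=snap('wrist','w1.png');np.savez('w1.npz',**{k:im[k] for k in('pixels','z_map','fx','fy','cx','cy','T')})
s=arm.observe();print(s['clock'],s['position'],s['ee_rot'],s['force'],s['joints'].round(2));print(im['T'].round(3))
P=cloud(im);g=im['pixels'].max(-1)
m=((P[...,2]>.12)&(P[...,2]<.165)&(g<70)).astype(np.uint8)
n,l,st,c=cv2.connectedComponentsWithStats(m)
for i in range(1,n):
    if st[i,4]>60: q=P[l==i];print(st[i],c[i].round(1),np.median(q,0).round(4),[ (q[q[:,2]>.148][:,:2].mean(0)).round(4)])
```

```text
2.775 [0.5121553  0.13947673 0.24563404] [ 3.10755857e+00  4.56564705e-01 -4.41768173e-04] [ 0.07461839 -0.82850974  0.55351201] [-0.07  0.31 -0.39  1.78  0.13  1.08 -1.78]
[[ 0.289 -0.912 -0.291  0.592]
 [-0.957 -0.275 -0.088  0.163]
 [ 0.     0.304 -0.953  0.384]
 [ 0.     0.     0.     1.   ]]
[285 217  22  32 552] [295.7 232.7] [0.525  0.1588 0.1537] [array([0.5226, 0.1587])]
```

View pics/w1.png

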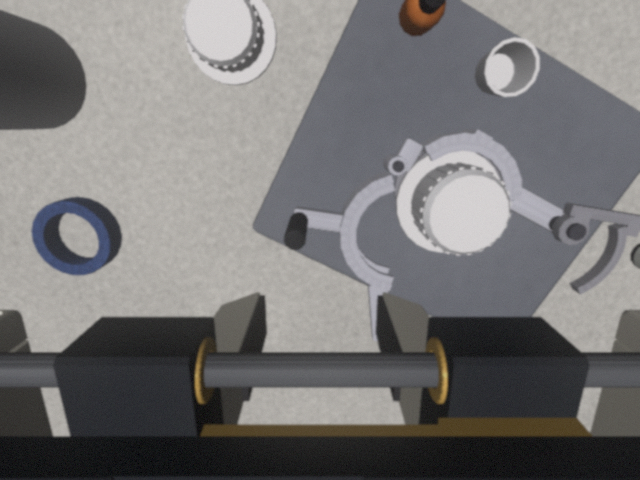

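Wrist view: jaw grip at (296,233), hinge bolt (398,166), latch pivot (573,230), cap top (466,213).

Run:
```python
from h import *
im=dict(np.load('w1.npz'));P=cloud(im)
for k,(u,v,h) in dict(grip_lo=(296,222,.120),grip_top=(297,242,.155),hinge=(398,166,.105),pivot=(573,230,.11),captop=(466,213,.139)).items():
    print(k,ray(im,u,v,h).round(4),'depth',P[v,u].round(4))
t=dict(np.load('top.npz'));print(ray(t,330.6,204.8,.11),ray(t,270.9,205,.105),cloud(t)[205,331],cloud(t)[205,271],ray(t,292,208,.139))
```

```text
grip_lo [0.5235 0.1603 0.12  ] depth [0.5274 0.1604 0.1351]
grip_top [0.5205 0.1566 0.155 ] depth [0.5203 0.1566 0.1545]
hinge [0.5799 0.1019 0.105 ] depth [0.5799 0.1021 0.1062]
pivot [ 0.5737 -0.0359  0.11  ] depth [ 0.5745 -0.0273  0.1219]
captop [0.5659 0.0568 0.139 ] depth [0.5658 0.0564 0.1381]
[ 0.57508626 -0.03089379  0.11      ] [0.57775911 0.10247992 0.105     ] [ 0.57177954 -0.0314241   0.12247208] [0.57578329 0.10164414 0.11361566] [0.56259432 0.05412244 0.139     ]
```

Request:
arm_command --targets '[[[0.014, -0.015, 0, 0, 0, 0], [0, 0, 0.03, 0, 0, 0], [0, 0, 0.03, 0, 0, 0], [0, 0, 0.028, 0, 0, 0], [0, 0, 0.02, 0, 0, 0], [0, 0, 0, 0, 0, 0]]]' --jaw 0.05

```text
clock: 3.52
position: [0.5207, 0.1596, 0.1365]
ee_rot: [3.108, 0.46, -0.004]
force: [0.9, -0.6, 0.2]
width: 0.544
gripper_force: 0.0
```

Request:
arm_command --targets '[[[0, 0, 0, 0, 0, 0], [0, 0, 0, 0, 0, 0], [0, 0, 0, 0, 0, 0], [0, 0, 0, 0, 0, 0], [0, 0, 0, 0, 0, 0]]]' --jaw 0.0 --newtons 15

```text
clock: 4.15
position: [0.5214, 0.1593, 0.138]
ee_rot: [-3.108, -0.46, -0.001]
force: [-0.0, 0.7, 3.0]
width: 0.145
gripper_force: 15.0
```

Run:
```python
from h import *
s=arm.observe();print(s['clock'],s['position'],s['ee_rot'],s['force'],s['width']*.0918,s['gripper_force'])
p=s['position'][:2];H=np.array([.579,.102]);r=p-H;print(np.linalg.norm(r),np.degrees(np.arctan2(r[1],r[0])))
M=R.from_rotvec(s['ee_rot']).as_matrix();H=p-r/np.linalg.norm(r)*.079
a0=np.arctan2(r[1],r[0]);q=p
for i in range(1,13):
    a=a0+i*.1;n=H+.079*np.array([np.cos(a),np.sin(a)]);d=M.T@[*(n-q),0];print(round(i*.1,1),d.round(4),n.round(4));q=n
```

```text
4.15 [0.52139435 0.15934901 0.13804614] [-3.10777093e+00 -4.59602394e-01 -8.96325102e-04] [-0.04495688  0.73295701  2.98637015] 0.013324848904769848 15.000182837247849
0.08128542653144834 135.12791366453956
0.1 [-0.0068  0.0041 -0.    ] [0.5161 0.1535]
0.2 [-0.0063  0.0047 -0.    ] [0.5114 0.1471]
0.3 [-0.0058  0.0053 -0.    ] [0.5074 0.1403]
0.4 [-0.0052  0.0059 -0.    ] [0.5041 0.1331]
0.5 [-0.0046  0.0064 -0.    ] [0.5015 0.1257]
0.6 [-0.004   0.0068 -0.    ] [0.4997 0.118 ]
0.7 [-0.0033  0.0072 -0.    ] [0.4987 0.1102]
0.8 [-0.0025  0.0075 -0.    ] [0.4984 0.1023]
0.9 [-0.0018  0.0077 -0.    ] [0.4989 0.0944]
1.0 [-0.001   0.0078 -0.    ] [0.5002 0.0866]
1.1 [-0.0002  0.0079  0.    ] [0.5023 0.079 ]
1.2 [0.0006 0.0079 0.    ] [0.5051 0.0716]
```

Request:
arm_command --targets '[[[-0.0068, 0.0041, 0, 0, 0, 0], [-0.0063, 0.0047, 0, 0, 0, 0], [-0.0058, 0.0053, 0, 0, 0, 0], [-0.0052, 0.0059, 0, 0, 0, 0], [-0.0046, 0.0064, 0, 0, 0, 0], [-0.004, 0.0068, 0, 0, 0, 0], [0, 0, 0, 0, 0, 0]]]'

```text
clock: 5.03
position: [0.4995, 0.1167, 0.1379]
ee_rot: [3.107, 0.458, -0.0]
force: [1.1, -1.9, 7.5]
width: 0.148
gripper_force: 15.0
```

Request:
arm_command --targets '[[[-0.0033, 0.0072, -0.001, 0, 0, 0], [-0.0025, 0.0075, 0, 0, 0, 0], [0, 0, 0, 0, 0, 0]]]'

```text
clock: 5.4
position: [0.4981, 0.1007, 0.1381]
ee_rot: [3.107, 0.457, -0.001]
force: [5.2, -1.2, -4.0]
width: 0.146
gripper_force: 15.0
```

Request:
arm_command --targets '[[[-0.0009, 0.0038, 0, 0, 0, 0], [-0.0008, 0.0038, 0, 0, 0, 0], [0, 0, 0, 0, 0, 0], [0, 0, 0, 0, 0, 0]]]'

```text
clock: 5.9
position: [0.4985, 0.0942, 0.1382]
ee_rot: [3.107, 0.459, -0.001]
force: [5.2, 0.4, -7.7]
width: 0.147
gripper_force: 15.0
```

Request:
arm_command --targets '[[[0.0005, 0.0039, 0.0007, 0, 0, 0], [-0.0003, 0.002, 0, 0, 0, 0], [0, 0, 0, 0, 0, 0], [0, 0, 0, 0, 0, 0]]]'

```text
clock: 6.4
position: [0.4997, 0.089, 0.138]
ee_rot: [3.108, 0.46, -0.003]
force: [-4.9, 1.1, 6.3]
width: 0.149
gripper_force: 15.0
```

Request:
arm_command --targets '[[[-0.0001, 0.002, 0, 0, 0, 0], [0, 0.002, 0, 0, 0, 0], [0, 0, 0, 0, 0, 0], [0, 0, 0, 0, 0, 0]]]'

```text
clock: 6.9
position: [0.5005, 0.0852, 0.138]
ee_rot: [3.108, 0.46, -0.004]
force: [-5.0, 2.4, 6.9]
width: 0.149
gripper_force: 15.0
```

Request:
arm_command --targets '[[[-0.0006, 0.002, -0.0004, 0, 0, 0], [0, 0.001, 0, 0, 0, 0], [0, 0, 0, 0, 0, 0], [0, 0, 0, 0, 0, 0]]]'

```text
clock: 7.4
position: [0.5008, 0.0835, 0.138]
ee_rot: [-3.106, -0.462, 0.003]
force: [-4.9, 6.9, 0.7]
width: 0.15
gripper_force: 15.0
```

Request:
arm_command --targets '[[[0.0002, 0.001, 0, 0, 0, 0], [0, 0.001, 0, 0, 0, 0], [0, 0, 0, 0, 0, 0], [0, 0, 0, 0, 0, 0]]]'

```text
clock: 7.9
position: [0.5009, 0.0831, 0.138]
ee_rot: [-3.104, -0.464, 0.004]
force: [-8.0, 10.6, 1.4]
width: 0.147
gripper_force: 15.0
```

Run:
```python
from h import *
im=snap('scene','s2.png');t=snap('top','t2.png');w=snap('wrist','w2.png')
a=cv2.resize(t['pixels'][180:280,220:390],None,fx=4,fy=4,interpolation=cv2.INTER_CUBIC)[:400,:640]
b=cv2.resize(im['pixels'][200:310,280:420],(509,400),interpolation=cv2.INTER_CUBIC)
c=cv2.resize(w['pixels'],(533,400))
o=np.hstack([b,c]);o=cv2.resize(o,(800,int(400*800/o.shape[1])));a=cv2.resize(a,(430,253))
o=np.vstack([o,np.pad(a,((0,0),(0,370),(0,0)))])
cv2.imwrite('pics/j2.png',o[:,:,::-1]);print(o.shape)
print(ray(t,270.9,205,.105)); np.savez('w2.npz',**{k:w[k] for k in('pixels','z_map','fx','fy','cx','cy','T')})
```

```text
(560, 800, 3)
[0.57775911 0.10247992 0.105     ]
```

View pics/j2.png

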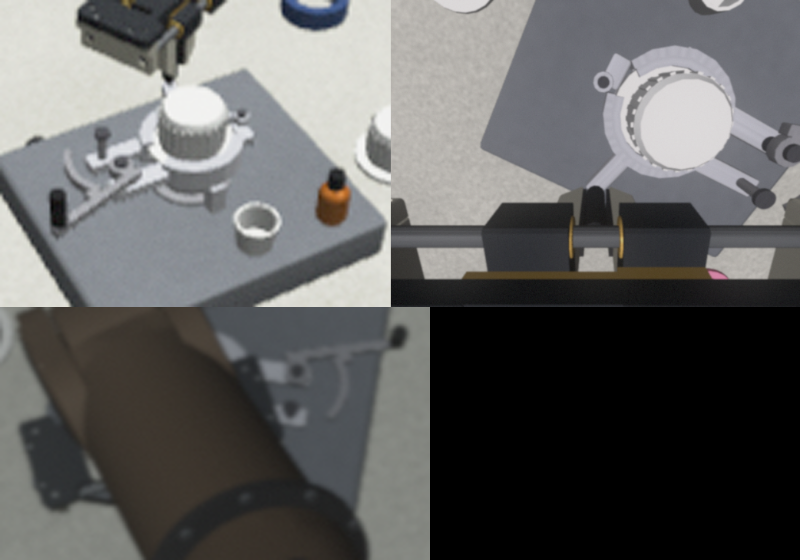

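View pics/w2.png

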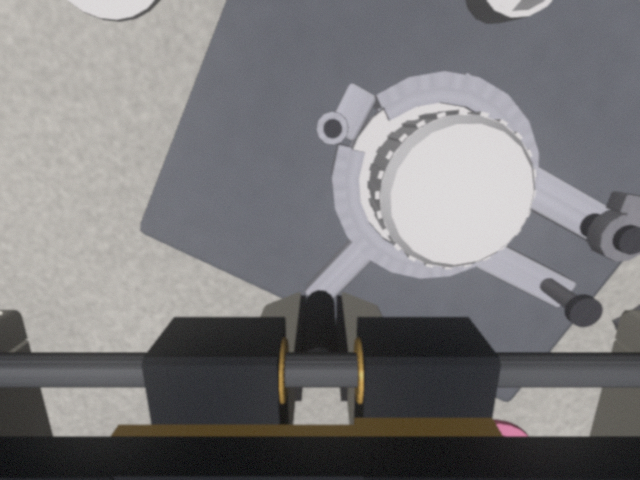

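The ring looks closed around the cap. Cap top at (459,188), hinge at (332,127), keeper at (582,308) and latch pivot at (630,238). I'll check these against the geometry.

Run:
```python
from h import *
im=dict(np.load('w2.npz'));P=cloud(im)
H=ray(im,332,127,.106);c=ray(im,459,188,.139)
print('H',H.round(4),P[127,332].round(4),'cap',c.round(4),P[188,459].round(4))
m=(P[...,2]>.135)&(P[...,2]<.142)&(im['pixels'].min(-1)>190);print(m.sum(),P[m].mean(0).round(4), (P[m].max(0)+P[m].min(0))/2)
for k in((582,308),(631,240),(557,293)):print(k,P[k[1],k[0]].round(4))
th=np.radians(-9);X=np.array([np.cos(th),np.sin(th)]);Y=np.array([-X[1],X[0]])
d=c[:2]-H[:2];print('cap in port frame', d@X, d@Y+.052)
k=P[308,582][:2]-H[:2];print('keeper',k@X,k@Y+.052)
```

```text
H [0.5803 0.102  0.106 ] [0.5803 0.102  0.1067] cap [0.5739 0.0535 0.139 ] [0.5739 0.0539 0.14  ]
15652 [0.572  0.0513 0.1372] [0.57074101 0.05068785 0.13757173]
(582, 308) [ 0.5408 -0.0234  0.1247]
(631, 240) [ 0.574  -0.0306  0.1211]
(557, 293) [ 0.5403 -0.0214  0.1096]
cap in port frame 0.0012631648489224922 0.003098269953051472
keeper -0.019414803028809085 -0.07805156853629536
```

Request:
arm_command --targets '[[[0, 0, 0, 0, 0, 0], [0, 0, 0, 0, 0, 0], [0, 0, 0, 0, 0, 0]]]' --jaw 0.045

```text
clock: 8.43
position: [0.503, 0.0796, 0.1383]
ee_rot: [3.107, 0.458, 0.0]
force: [-0.3, -0.0, 0.1]
width: 0.424
gripper_force: 0.0
```

Request:
arm_command --targets '[[[0, 0, -0.03, 0, 0, 0], [0, 0, -0.035, 0, 0, 0], [0.0072, 0.0431, -0.02, 0, 0, 0], [0.0072, 0.0431, 0, 0, 0, 0], [0.0072, 0.0431, 0, 0, 0, 0], [0.0072, 0.0431, 0, 0, 0, 0], [0.0072, 0.0431, 0, 0, 0, 0]]]'

```text
clock: 9.3
position: [0.6001, -0.1176, 0.2234]
ee_rot: [3.107, 0.459, 0.0]
force: [0.4, -0.1, 0.5]
width: 0.487
gripper_force: 0.0
```

Request:
arm_command --targets '[[[0, 0, 0, 0, 0, -0.1], [0, 0, 0, 0, 0, -0.1], [0, 0, 0, 0, 0, -0.1], [0, 0, 0, 0, 0, -0.1], [0, 0, 0, 0, 0, -0.1], [0, 0, 0, 0, 0, 0], [0, 0, 0, 0, 0, 0]]]'

```text
clock: 10.18
position: [0.5996, -0.116, 0.2234]
ee_rot: [2.899, 1.21, -0.0]
force: [-0.3, -0.1, -0.0]
width: 0.487
gripper_force: 0.0
```

Run:
```python
from h import *
im=snap('wrist','w3.png')
s=arm.observe();print(s['clock'],s['position'],s['ee_rot'],s['force'],s['joints'].round(2))
M=R.from_rotvec(s['ee_rot']).as_matrix();print(M.round(3))
P=cloud(im);g=im['pixels'].max(-1)
m=((P[...,2]>.12)&(P[...,2]<.165)&(g<80)).astype(np.uint8)
n,l,st,c=cv2.connectedComponentsWithStats(m)
for i in range(1,n):
    if st[i,4]>60: q=P[l==i];t=q[q[:,2]>.15];print(st[i],c[i].round(1),np.median(q,0).round(4),t.mean(0).round(4),M.T@([*t.mean(0)[:2],.137]-s['position']))
```

```text
10.225 [ 0.59964543 -0.11583499  0.22339502] [ 2.89858155e+00  1.21118053e+00 -2.02074432e-04] [-0.37348315 -0.19636999 -0.47569983] [ 0.38  0.47 -0.41  1.61  0.2   1.1  -0.85]
[[ 0.703  0.711 -0.   ]
 [ 0.711 -0.703 -0.   ]
 [-0.     0.    -1.   ]]
[191 183  14  16  81] [199.  190.6] [ 0.5767 -0.0332  0.1215] [nan nan nan] [nan nan nan]
[144 214  19  20 180] [154.5 222.8] [ 0.5425 -0.0271  0.1254] [nan nan nan] [nan nan nan]
[305 244  22  38 657] [315.9 263.4] [ 0.6015 -0.1113  0.1534] [ 0.5998 -0.1129  0.1542] [ 0.00220564 -0.00199588  0.08639449]<stdin>:9: RuntimeWarning: Mean of empty slice.
  ret = um.true_divide(
```

View pics/w3.png

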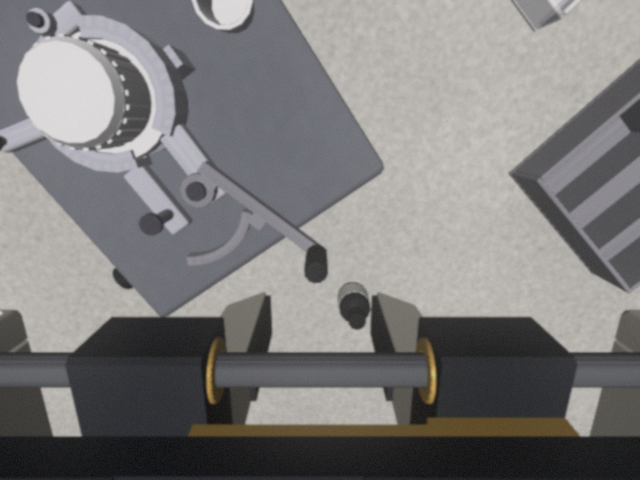

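The latch grip's top is at (315,270), inside the finger gap line, and the keeper (150,222) sits beside the pivot (197,190). Descend and grip.

Request:
arm_command --targets '[[[0.002, -0.002, 0.02, 0, 0, 0], [0, 0, 0.025, 0, 0, 0], [0, 0, 0.02, 0, 0, 0], [0, 0, 0.017, 0, 0, 0], [0, 0, 0, 0, 0, 0]]]'

```text
clock: 10.85
position: [0.5989, -0.1128, 0.1402]
ee_rot: [-2.897, -1.213, 0.003]
force: [-0.6, -0.2, 0.3]
width: 0.489
gripper_force: 0.0
```

Request:
arm_command --targets '[[[0, 0, 0, 0, 0, 0], [0, 0, 0, 0, 0, 0], [0, 0, 0, 0, 0, 0], [0, 0, 0, 0, 0, 0], [0, 0, 0, 0, 0, 0]]]' --jaw 0.0 --newtons 20

```text
clock: 11.48
position: [0.5998, -0.1124, 0.1418]
ee_rot: [-2.897, -1.215, -0.001]
force: [-1.5, 1.7, 4.8]
width: 0.148
gripper_force: 20.0
```

```bash
cat > l.py <<'E'
from h import *
s=arm.observe();print(s['clock'],s['position'],s['ee_rot'],s['force'],s['width']*.0918)
p=s['position'][:2];V=np.array([.5755,-.0305]);r=p-V;print(np.linalg.norm(r),np.degrees(np.arctan2(r[1],r[0])))
f=s['force'][:2];u=r/np.linalg.norm(r);t=np.array([u[1],-u[0]]);print('resist',-f@t,'radial',f@u)
M=R.from_rotvec(s['ee_rot']).as_matrix()
a0=np.arctan2(r[1],r[0]);q=V+.086*u
for i in range(1,13):
    a=a0-i*.1;n=V+.086*np.array([np.cos(a),np.sin(a)]);d=M.T@[*(n-q),0];print(round(i*.1,1),d.round(4)[:2],n.round(4));q=n
E
python3 l.py
```

```text
11.475 [ 0.59975198 -0.11241827  0.14181676] [-2.89713371e+00 -1.21469950e+00 -6.26451339e-04] [-1.50631424  1.73615922  4.81877187] 0.013542713220670329
0.08543278707960096 -73.5085643231023
resist -0.951500724322207 radial -2.0923378784074824
0.1 [-0.0073 -0.0045] [ 0.5916 -0.115 ]
0.2 [-0.0068 -0.0052] [ 0.583  -0.1162]
0.3 [-0.0063 -0.0059] [ 0.5745 -0.1165]
0.4 [-0.0056 -0.0065] [ 0.5659 -0.116 ]
0.5 [-0.005 -0.007] [ 0.5574 -0.1146]
0.6 [-0.0042 -0.0075] [ 0.5491 -0.1123]
0.7 [-0.0035 -0.0079] [ 0.541  -0.1093]
0.8 [-0.0027 -0.0082] [ 0.5334 -0.1055]
0.9 [-0.0018 -0.0084] [ 0.5261 -0.1009]
1.0 [-0.001  -0.0085] [ 0.5193 -0.0956]
1.1 [-0.0001 -0.0086] [ 0.5131 -0.0897]
1.2 [ 0.0007 -0.0086] [ 0.5075 -0.0831]
```

Request:
arm_command --targets '[[[-0.0073, -0.0045, 0, 0, 0, 0], [-0.0068, -0.0052, 0, 0, 0, 0], [-0.0063, -0.0059, 0, 0, 0, 0], [-0.0056, -0.0065, 0, 0, 0, 0], [0, 0, 0, 0, 0, 0], [0, 0, 0, 0, 0, 0]]]'

```text
clock: 12.22
position: [0.5649, -0.1158, 0.1418]
ee_rot: [2.897, 1.214, -0.001]
force: [-0.8, 2.2, 7.5]
width: 0.152
gripper_force: 20.0
```

Request:
arm_command --targets '[[[-0.0026, -0.0035, 0, 0, 0, 0], [-0.0024, -0.0035, 0, 0, 0, 0], [0, 0, 0, 0, 0, 0], [0, 0, 0, 0, 0, 0]]]'

```text
clock: 12.72
position: [0.5566, -0.1145, 0.1417]
ee_rot: [2.897, 1.214, -0.0]
force: [-0.5, 2.4, 6.5]
width: 0.149
gripper_force: 20.0
```

```bash
python3 l.py|head -4
```

```text
12.725 [ 0.55662097 -0.11449755  0.1417445 ] [ 2.89733395e+00  1.21417567e+00 -2.28254097e-04] [-0.51745983  2.37702865  6.538161  ] 0.013698677817007936
0.0860930108740332 -102.66712588570506
resist -1.0261152837376362 radial -2.2057010872230767
0.1 [-0.0042 -0.0075] [ 0.5484 -0.1121]
```

Request:
arm_command --targets '[[[-0.0022, -0.0037, 0, 0, 0, 0], [-0.002, -0.0038, 0, 0, 0, 0], [0, 0, 0, 0, 0, 0], [0, 0, 0, 0, 0, 0]]]'

```text
clock: 13.22
position: [0.5484, -0.1123, 0.1417]
ee_rot: [2.897, 1.214, -0.0]
force: [-0.8, 2.9, 6.9]
width: 0.148
gripper_force: 20.0
```

```bash
python3 l.py|head -3
```

```text
13.225 [ 0.54837122 -0.11233649  0.14172324] [ 2.89722653e+00  1.21408081e+00 -1.89584381e-04] [-0.77472525  2.85343534  6.89658523] 0.013582011589759621
0.0862159005413206 -108.34034916589238
resist -1.6332371775002739 radial -2.464716767143798
```

Request:
arm_command --targets '[[[-0.0018, -0.0039, 0, 0, 0, 0], [-0.0016, -0.004, 0, 0, 0, 0], [0, 0, 0, 0, 0, 0], [0, 0, 0, 0, 0, 0]]]'

```text
clock: 13.72
position: [0.5404, -0.1094, 0.1417]
ee_rot: [2.897, 1.214, -0.0]
force: [-0.3, 2.5, 6.8]
width: 0.147
gripper_force: 20.0
```

```bash
python3 l.py|head -16
```

```text
13.725 [ 0.54036396 -0.10936879  0.14172075] [ 2.89719691e+00  1.21378235e+00 -2.64787944e-04] [-0.3068782   2.46712627  6.81519802] 0.013450207438420408
0.0863413448552524 -114.01296977488529
resist -1.2842997476156337 radial -2.128722724748276
0.1 [-0.0026 -0.0082] [ 0.5328 -0.1052]
0.2 [-0.0018 -0.0084] [ 0.5256 -0.1005]
0.3 [-0.0009 -0.0085] [ 0.5189 -0.0952]
0.4 [-0.0001 -0.0086] [ 0.5127 -0.0892]
0.5 [ 0.0008 -0.0086] [ 0.5071 -0.0827]
0.6 [ 0.0016 -0.0084] [ 0.5023 -0.0756]
0.7 [ 0.0025 -0.0082] [ 0.4981 -0.068 ]
0.8 [ 0.0033 -0.0079] [ 0.4948 -0.0601]
0.9 [ 0.0041 -0.0076] [ 0.4922 -0.0519]
1.0 [ 0.0048 -0.0071] [ 0.4905 -0.0435]
1.1 [ 0.0055 -0.0066] [ 0.4896 -0.0349]
1.2 [ 0.0061 -0.006 ] [ 0.4896 -0.0263]
```

Request:
arm_command --targets '[[[-0.0014, -0.0041, 0, 0, 0, 0], [-0.0012, -0.0041, 0, 0, 0, 0], [0, 0, 0, 0, 0, 0], [0, 0, 0, 0, 0, 0]]]'

```text
clock: 14.22
position: [0.5327, -0.1056, 0.1417]
ee_rot: [2.897, 1.214, -0.0]
force: [0.1, 0.8, 7.8]
width: 0.145
gripper_force: 20.0
```

```bash
python3 l.py|head -3
```

```text
14.225 [ 0.53268471 -0.10559211  0.14172886] [ 2.89707599e+00  1.21365513e+00 -3.63674285e-04] [0.14857453 0.84839386 7.83438894] 0.013338585073892838
0.0864405850500689 -119.69050521083014
resist -0.2911532448834976 radial -0.8106024421306683
```

Request:
arm_command --targets '[[[-0.001, -0.0042, 0, 0, 0, 0], [0, 0, 0, 0, 0, 0], [0, 0, 0, 0, 0, 0]]]'

```text
clock: 14.6
position: [0.5291, -0.1034, 0.1417]
ee_rot: [2.897, 1.213, -0.0]
force: [0.3, 1.1, 7.3]
width: 0.147
gripper_force: 20.0
```

```bash
python3 l.py|head -5
```

```text
14.6 [ 0.52907729 -0.10344289  0.14172645] [ 2.89702428e+00  1.21347773e+00 -1.58965572e-04] [0.28569616 1.14224369 7.33560734] 0.013529922823794411
0.08646232268021889 -122.47370880455242
resist -0.37226086064672403 radial -1.1170339300478582
0.1 [-0.0014 -0.0085] [ 0.5223 -0.0981]
0.2 [-0.0005 -0.0086] [ 0.5158 -0.0924]
```

Request:
arm_command --targets '[[[-0.0008, -0.0042, 0, 0, 0, 0], [-0.0006, -0.0043, 0, 0, 0, 0], [0, 0, 0, 0, 0, 0], [0, 0, 0, 0, 0, 0]]]'

```text
clock: 15.1
position: [0.5219, -0.0985, 0.1417]
ee_rot: [2.897, 1.213, -0.001]
force: [0.2, 1.2, 8.3]
width: 0.147
gripper_force: 20.0
```

Request:
arm_command --targets '[[[-0.0004, -0.0043, 0, 0, 0, 0], [0, 0, 0, 0, 0, 0], [0, 0, 0, 0, 0, 0]]]'

```text
clock: 15.48
position: [0.5186, -0.0959, 0.1417]
ee_rot: [2.897, 1.213, -0.0]
force: [-0.5, 1.1, 7.0]
width: 0.144
gripper_force: 20.0
```

```bash
python3 l.py|head -5
```

```text
15.475 [ 0.51862208 -0.09589736  0.14169858] [ 2.89703009e+00  1.21323420e+00 -4.30121804e-04] [-0.48010299  1.05720631  7.02865188] 0.013234079718248706
0.08667129328223913 -131.01439904670193
resist -1.056049395210194 radial -0.4826424495495271
0.1 [-0.0001 -0.0086] [ 0.5129 -0.0894]
0.2 [ 0.0008 -0.0086] [ 0.5073 -0.0829]
```

Request:
arm_command --targets '[[[-0.0001, -0.0043, 0, 0, 0, 0], [0, 0, 0, 0, 0, 0], [0, 0, 0, 0, 0, 0]]]'

```text
clock: 15.85
position: [0.5155, -0.093, 0.1417]
ee_rot: [2.897, 1.213, -0.001]
force: [0.2, -0.0, 8.1]
width: 0.149
gripper_force: 20.0
```

Request:
arm_command --targets '[[[0.0002, -0.0043, 0, 0, 0, 0], [0, 0, 0, 0, 0, 0], [0, 0, 0, 0, 0, 0]]]'

```text
clock: 16.23
position: [0.5124, -0.09, 0.1417]
ee_rot: [2.897, 1.213, -0.001]
force: [-1.2, 0.0, 7.8]
width: 0.147
gripper_force: 20.0
```

```bash
python3 l.py|head -5
```

```text
16.225 [ 0.5124377  -0.09002514  0.14172972] [ 2.89699428e+00  1.21282490e+00 -9.27337224e-04] [-1.17478133  0.03082487  7.77260451] 0.013523550348895618
0.08671848899828756 -136.6527669684823
resist -0.8288072048030863 radial 0.8331506209198445
0.1 [ 0.0007 -0.0086] [ 0.5074 -0.083 ]
0.2 [ 0.0016 -0.0084] [ 0.5025 -0.0759]
```

Request:
arm_command --targets '[[[0.0004, -0.0043, 0, 0, 0, 0], [0, 0, 0, 0, 0, 0], [0, 0, 0, 0, 0, 0]]]'

```text
clock: 16.6
position: [0.5095, -0.0868, 0.1417]
ee_rot: [2.897, 1.213, -0.001]
force: [-1.3, 0.8, 8.9]
width: 0.147
gripper_force: 20.0
```

Request:
arm_command --targets '[[[0.0006, -0.0043, 0, 0, 0, 0], [0, 0, 0, 0, 0, 0], [0, 0, 0, 0, 0, 0]]]'

```text
clock: 16.98
position: [0.5068, -0.0835, 0.1417]
ee_rot: [2.897, 1.213, -0.002]
force: [-1.5, -1.3, 9.1]
width: 0.149
gripper_force: 20.0
```

Request:
arm_command --targets '[[[0.0008, -0.0043, 0, 0, 0, 0], [0, 0, 0, 0, 0, 0], [0, 0, 0, 0, 0, 0]]]'

```text
clock: 17.35
position: [0.5042, -0.08, 0.1417]
ee_rot: [2.897, 1.213, -0.002]
force: [-2.2, -0.8, 9.4]
width: 0.149
gripper_force: 20.0
```

```bash
python3 l.py|head -5
```

```text
17.35 [ 0.50418965 -0.07998029  0.14169625] [ 2.89701855e+00  1.21252774e+00 -2.00656289e-03] [-2.23836535 -0.84819984  9.42021796] 0.01367396344996822
0.08679553740104666 -145.24428690457444
resist -0.5791717921478463 radial 2.3225594545178647
0.1 [ 0.002  -0.0084] [ 0.5003 -0.0722]
0.2 [ 0.0028 -0.0081] [ 0.4965 -0.0645]
```

Request:
arm_command --targets '[[[0.0006, -0.0043, -0.0005, 0, 0, 0], [0, 0, 0, 0, 0, 0], [0, 0, 0, 0, 0, 0]]]'

```text
clock: 17.73
position: [0.5017, -0.0761, 0.1418]
ee_rot: [2.898, 1.214, -0.002]
force: [-3.2, -2.0, 5.9]
width: 0.147
gripper_force: 20.0
```

Request:
arm_command --targets '[[[0.0011, -0.0042, 0, 0, 0, 0], [0, 0, 0, 0, 0, 0], [0, 0, 0, 0, 0, 0]]]'

```text
clock: 18.1
position: [0.4996, -0.0728, 0.1417]
ee_rot: [2.897, 1.213, -0.003]
force: [-1.9, -3.8, 4.7]
width: 0.146
gripper_force: 20.0
```

```bash
python3 l.py|head -5
```

```text
18.1 [ 0.49959648 -0.07276573  0.14172155] [ 2.89740701e+00  1.21273919e+00 -2.57752503e-03] [-1.89807229 -3.81974112  4.65415388] 0.01343919839270716
0.08687770983429959 -150.88941491718776
resist 2.413834344894392 radial 3.516604097519906
0.1 [ 0.0028 -0.0081] [ 0.4966 -0.0646]
0.2 [ 0.0036 -0.0078] [ 0.4935 -0.0566]
```

Request:
arm_command --targets '[[[0.0004, -0.0021, 0, 0, 0, 0], [0, 0, 0, 0, 0, 0], [0, 0, 0, 0, 0, 0], [0, 0, 0, 0, 0, 0]]]'

```text
clock: 18.6
position: [0.4988, -0.0715, 0.1418]
ee_rot: [2.897, 1.212, -0.002]
force: [0.6, -6.0, 3.2]
width: 0.146
gripper_force: 20.0
```

```bash
python3 l.py|head -3
```

```text
18.6 [ 0.49877348 -0.07149043  0.14175753] [ 2.89699531e+00  1.21193331e+00 -1.73900879e-03] [ 0.56896319 -6.01288311  3.21684388] 0.013398142283272086
0.08698950101780481 -151.88705289993354
resist 5.57158745414371 radial 2.3315007401656302
```

Request:
arm_command --targets '[[[0.0005, -0.0021, 0, 0, 0, 0], [0, 0, 0, 0, 0, 0], [0, 0, 0, 0, 0, 0], [0, 0, 0, 0, 0, 0]]]'

```text
clock: 19.1
position: [0.4979, -0.07, 0.1417]
ee_rot: [2.897, 1.211, -0.001]
force: [0.4, -8.1, 2.6]
width: 0.147
gripper_force: 20.0
```

```bash
python3 l.py|head -3
```

```text
19.1 [ 0.49786684 -0.07001559  0.14174696] [ 2.89682452e+00  1.21126771e+00 -1.27698617e-03] [ 0.43687898 -8.09531945  2.5734883 ] 0.01350523148832425
0.08711136458247097 -153.02372190890398
resist 7.412681175979031 radial 3.28286734490756
```

Request:
arm_command --targets '[[[0.0004, -0.0021, 0, 0, 0, 0], [0, 0, 0, 0, 0, 0], [0, 0, 0, 0, 0, 0], [0, 0, 0, 0, 0, 0]]]'

```text
clock: 19.6
position: [0.4969, -0.0684, 0.1417]
ee_rot: [2.897, 1.211, -0.001]
force: [1.8, -9.1, 1.6]
width: 0.145
gripper_force: 20.0
```

```bash
python3 l.py|head -3
```

```text
19.6 [ 0.49693076 -0.06840065  0.14174403] [ 2.89660506e+00  1.21105140e+00 -6.25514498e-04] [ 1.80119178 -9.07122479  1.62510412] 0.013338872465506984
0.08723293153060362 -154.24801589163914
resist 8.95287512482981 radial 2.3189303518428424
```

Request:
arm_command --targets '[[[0.0002, -0.0012, 0, 0, 0, 0], [0, 0, 0, 0, 0, 0], [0, 0, 0, 0, 0, 0], [0, 0, 0, 0, 0, 0]]]'

```text
clock: 20.1
position: [0.4964, -0.0675, 0.1417]
ee_rot: [2.896, 1.211, -0.0]
force: [3.6, -7.0, -0.4]
width: 0.146
gripper_force: 20.0
```

```bash
python3 l.py|head -3; python3 l.py|sed -n 3p
```

```text
20.1 [ 0.49642866 -0.06747219  0.14174768] [ 2.89647249e+00  1.21094908e+00 -1.89162102e-05] [ 3.56375361 -7.0422969  -0.43912651] 0.013399145929388666
0.0872881366776568 -154.9401430117734
resist 7.888856564869475 radial -0.24541300457883816
resist 7.888856564869475 radial -0.24541300457883816
```

Request:
arm_command --targets '[[[0.0004, -0.0014, 0, 0, 0, 0], [0, 0, 0, 0, 0, 0], [0, 0, 0, 0, 0, 0], [0, 0, 0, 0, 0, 0]]]'

```text
clock: 20.6
position: [0.4958, -0.0663, 0.1418]
ee_rot: [2.896, 1.211, 0.0]
force: [3.2, -7.3, -0.9]
width: 0.149
gripper_force: 20.0
```

```bash
python3 l.py|head -3
```

```text
20.6 [ 0.49580118 -0.06626044  0.1417536 ] [2.89638267e+00 1.21085350e+00 1.51922219e-04] [ 3.21103519 -7.29854531 -0.88575994] 0.013663364395180237
0.08735394458486542 -155.83447843627746
resist 7.973463744345781 radial 0.05819392360130566
```

Request:
arm_command --targets '[[[0, 0, 0, 0, 0, 0]]]'

```text
clock: 20.72
position: [0.4958, -0.0663, 0.1417]
ee_rot: [2.896, 1.211, 0.0]
force: [3.6, -8.9, -1.1]
width: 0.149
gripper_force: 20.0
```

Request:
arm_command --targets '[[[0, 0, 0, 0, 0, 0]]]'

```text
clock: 20.85
position: [0.4958, -0.0663, 0.1417]
ee_rot: [2.896, 1.211, 0.0]
force: [3.3, -9.0, -1.2]
width: 0.148
gripper_force: 20.0
```

Request:
arm_command --targets '[[[0, 0, 0, 0, 0, 0]]]'

```text
clock: 20.98
position: [0.4958, -0.0663, 0.1417]
ee_rot: [2.896, 1.211, 0.0]
force: [3.2, -8.8, -0.3]
width: 0.149
gripper_force: 20.0
```

```bash
python3 l.py|head -3
```

```text
20.975 [ 0.49578847 -0.06627495  0.14173998] [2.89643684e+00 1.21077355e+00 1.54749826e-04] [ 3.15334767 -8.77343065 -0.26620381] 0.013656944779384294
0.0873714750885202 -155.8292088868399
resist 9.295418371831103 radial 0.7154608345059351
```

Request:
arm_command --targets '[[[0.0005, -0.0015, 0, 0, 0, 0], [0, 0, 0, 0, 0, 0], [0, 0, 0, 0, 0, 0], [0, 0, 0, 0, 0, 0]]]'

```text
clock: 21.48
position: [0.4952, -0.0652, 0.1417]
ee_rot: [2.896, 1.21, 0.0]
force: [4.2, -10.5, -2.1]
width: 0.145
gripper_force: 20.0
```

Request:
arm_command --targets '[[[0, 0, 0, 0, 0, 0]]]'

```text
clock: 21.6
position: [0.4953, -0.0652, 0.1418]
ee_rot: [2.896, 1.21, 0.0]
force: [3.2, -9.4, -1.7]
width: 0.15
gripper_force: 20.0
```

Request:
arm_command --targets '[[[0, 0, 0, 0, 0, 0]]]'

```text
clock: 21.72
position: [0.4952, -0.0652, 0.1417]
ee_rot: [2.896, 1.21, 0.0]
force: [3.7, -9.6, -1.8]
width: 0.143
gripper_force: 20.0
```

```bash
python3 l.py|head -3
```

```text
21.725 [ 0.49524504 -0.06522398  0.14172884] [2.89626577e+00 1.21015541e+00 3.83672136e-04] [ 3.66989446 -9.61335559 -1.84598074] 0.013119260937703301
0.08744491775763562 -156.60327025237538
resist 10.280218066170525 radial 0.4492745193509418
```

Request:
arm_command --targets '[[[0.0004, -0.0013, 0, 0, 0, 0], [0, 0, 0, 0, 0, 0], [0, 0, 0, 0, 0, 0], [0, 0, 0, 0, 0, 0]]]'

```text
clock: 22.22
position: [0.4948, -0.0643, 0.1417]
ee_rot: [2.896, 1.21, 0.001]
force: [4.8, -10.2, -2.7]
width: 0.146
gripper_force: 20.0
```

Request:
arm_command --targets '[[[0, 0, 0, 0, 0, 0]]]'

```text
clock: 22.35
position: [0.4948, -0.0643, 0.1418]
ee_rot: [2.896, 1.21, 0.001]
force: [4.7, -10.5, -2.5]
width: 0.148
gripper_force: 20.0
```

Request:
arm_command --targets '[[[0, 0, 0, 0, 0, 0]]]'

```text
clock: 22.48
position: [0.4948, -0.0643, 0.1418]
ee_rot: [2.896, 1.21, 0.001]
force: [5.5, -9.6, -3.2]
width: 0.145
gripper_force: 20.0
```

```bash
python3 l.py|head -3
```

```text
22.475 [ 0.49476319 -0.06425122  0.14175372] [2.89610127e+00 1.20975620e+00 6.89645855e-04] [ 5.51086971 -9.58726746 -3.20852604] 0.013305390462198351
0.08750758758083313 -157.31312138487695
resist 10.97098003623547 radial -1.3867152849778672
```

Request:
arm_command --targets '[[[0, 0, 0, 0, 0, 0], [0, 0, 0, 0, 0, 0], [0, 0, 0, 0, 0, 0]]]' --jaw 0.04

```text
clock: 22.85
position: [0.4935, -0.061, 0.1417]
ee_rot: [-2.896, -1.215, 0.001]
force: [-0.3, 0.0, -0.0]
width: 0.409
gripper_force: 0.0
```

Request:
arm_command --targets '[[[0, 0, -0.02, 0, 0, 0], [0, 0, -0.03, 0, 0, 0], [0, 0, -0.04, 0, 0, 0], [0, 0, -0.03, 0, 0, 0], [-0.04, 0, 0, 0, 0, 0], [-0.04, 0, 0, 0, 0, 0], [0, 0, 0, 0, 0, 0], [0, 0, 0, 0, 0, 0]]]'

```text
clock: 23.85
position: [0.4381, -0.1179, 0.262]
ee_rot: [-2.897, -1.215, -0.001]
force: [0.3, -0.4, 0.6]
width: 0.437
gripper_force: 0.0
```

Run:
```python
from h import *
w=snap('wrist','w4.png');s=arm.observe();print(s['clock'],s['position'],s['force'])
P=cloud(w);g=w['pixels'].max(-1)
m=(P[...,2]>.135)&(P[...,2]<.142)&(w['pixels'].min(-1)>190);print('cap',m.sum(),P[m].mean(0).round(4),(P[m].max(0)+P[m].min(0))/2)
m=((P[...,2]>.12)&(P[...,2]<.165)&(g<80)).astype(np.uint8)
n,l,st,c=cv2.connectedComponentsWithStats(m)
for i in range(1,n):
    if st[i,4]>60: q=P[l==i];t=q[q[:,2]>.15];print(c[i].round(),np.median(q,0).round(4),t.mean(0).round(4) if len(t) else '')
```

```text
23.9 [ 0.43835607 -0.11760521  0.26199749] [ 0.02200871  0.04328874 -0.26481438]<stdin>:4: RuntimeWarning: Mean of empty slice.
  ret = um.true_divide(
Traceback (most recent call last):
ValueError: zero-size array to reduction operation maximum which has no identity
```

View pics/w4.png

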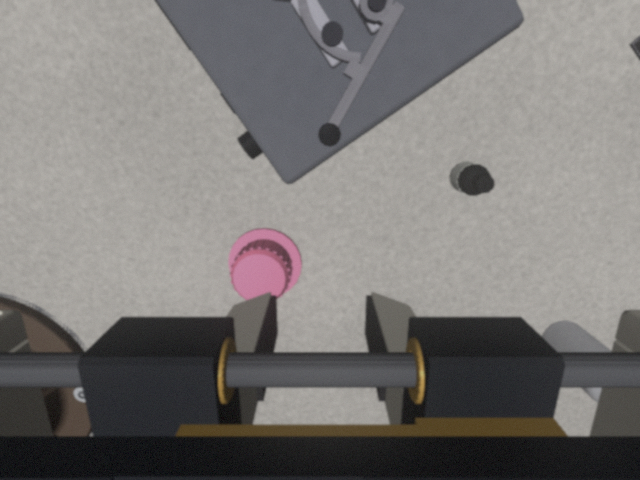

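The wrist view shows the hook arc around the keeper pin (331,33), with the latch grip at (330,133) and the gripper clear. Handing in.

```bash
python3 -c "
from cell import arm
print(arm.sign_off())"
```

```text
the job is handed in; nothing more can be done
None
```

I swung the clamp ring shut, which pushed the cap to about 1–3 mm from the port axis, near the 3 mm limit. I then drew the hook latch over the keeper to about 11 N at rest, let go and handed in at about 24 s; I didn't re-measure the cap after latching.

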